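# Swing out the curing pad's head rest and lay the knight in the cradle

### The job

Swing the orange head rest of the UV curing pad out across the pad until you feel it click into its detent and it stays there by itself, taking care not to strain it against its stop. Then lay the black chess knight on its side in the cradle, its round foot in the white vee and its cheek on the head rest, and let go. Leave the beaker and the pawn where they stand.

Things in the scene. Friction and masses are not known exactly. Their poses are not given: they have to be found in the camera images.
- station: UV curing pad, fixed: grey plate 200 x 230 mm, violet window, top 32 mm above the counter; 28 mm toggle switch in the corner x = -75, y = -92 mm (not needed). Origin: centre of its underside. x is the cradle's lying axis: white vee at x = -45, y = 0; the head rest, swung out, crosses the pad at about x = +15 mm.
- vee (a point): Where the centre of the knight's foot disc (38 mm across) comes when it lies in the white vee, 42 mm above the pad top. The vee has two 45 degree walls, 16 mm long along the station's x; wall tops 10 mm, apex 27 mm below this point. Axes as the station's.
- brace_hinge (a point): Vertical hinge axis of the head rest, at station x = +15, y = +70 mm, at the height of the rest bar's centre line (71 mm above the counter). The aluminium hub is 24 mm across, its disc (below 50 mm height) 82 mm across.
- brace (a joint): Head rest angle, rad; 0 folded, bar along the station's +x; grows clockwise from above; at 1.57 the bar points to -y across the pad. A weak spring (1 N at the bar) folds it back unless seated. A plunger resists with about 5 N at mid-bar, then snaps; a stop follows within 0.15 rad. The seated angle varies unseen from 1.37 to 1.75. Over 20 N on the bar strains it.
- rest_bar: Orange round bar of the head rest, 10 mm thick, running 9 to 102 mm from the hinge axis, centre line 71 mm above the counter. Origin on its centre line 70 mm from the hinge axis; x points along it, away from the hinge. Free on both sides: push it with closed fingers.
- knight: Black resin chess knight, 83 mm tall, 80 g, loose, upright. Origin: centre of underside; z up, x to the muzzle. Foot disc 38 mm across, 10 high; waist 24 mm round, 22 to 30 high; straight neck 28 to 56 high, 26 mm along x (30 with mane at the back), 22 along y; head 56 to 83 high, 26 mm forward, 17 back, 22 wide (flat cheeks).
- knight_foot (a point): On the knight's axis, 5 mm above its underside: centre of the foot disc.
- knight_head (a point): On the knight's axis, 66 mm above its underside: between the cheeks, where the rest bar should carry it.
- beaker: Empty glass beaker, 68 mm across, 90 mm tall, right of the pad. Origin under its centre. Leave alone.
- pawn: Black resin pawn, 32 mm across, 69 mm tall, right of the pad. Origin under its centre. Leave alone.

How it is judged (in metres and radians):
On the way:
1. the head rest has been swung out past its detent and stays there untouched while the knight still stands upright (value of joint brace above 1.25 rad and contact force between the fingers and rest_bar below 0.05 N and velocity of joint brace between -0.1 and 0.1 rad/s and angle between knight's own z axis and vertical below 0.2 rad), for 0.3 s.
At the end, for the whole second after the job is handed in: Head rest seated by itself (joint above 1.25 rad); knight at rest on its side (axis 69 to 100 degrees from vertical), foot disc centre within 12 mm along, 6 mm across and 6 mm in height of the vee point, head towards the head rest and resting on the bar (value of joint brace above 1.25 rad and angle between knight's own z axis and vertical between 1.2 and 1.75 rad and x of knight_foot in the frame of vee between -0.012 and 0.012 m and y of knight_foot in the frame of vee between -0.006 and 0.006 m and z of knight_foot in the frame of vee between -0.006 and 0.007 m and x of knight_head in the frame of vee above 0.04 m and contact force between knight and rest_bar above 0.03 N and linear speed of knight below 0.02 m/s); the robot touches nothing.
It fails at once if the head rest is strained: pushed by the fingers with more than 20 N (contact force between the fingers and rest_bar above 20 N).
It fails at once if the beaker or the pawn is shoved more than 30 mm or tipped (distance of any of beaker, pawn from where it was at the start of the episode above 0.03 m or angle between any of beaker, pawn's own z axis and vertical above 0.5 rad).
It also fails if it takes over 66 s, if anything falls off the work surface, if the arm or the gripper's body presses on something with over 40 N, if the wrist force passes 120 N, or if a joint passes its speed limit or range.

### The arm

A 6-joint arm with a two-finger parallel gripper is mounted at the origin on the work surface. World frame = base frame: x ahead of the robot, y to its left, z up, the work surface at z = 0. Lengths are in mm, angles in rad, forces in N, time in s.
With the tool pointing down it reaches from about 300 to 750 mm from the base axis. Payload 8.5 kg.
Tool frame: the origin (TCP) lies at the very end of the fingers, on their centre line; the grasp point (between the pads) lies 19 mm behind it (ctrl.tcp_to_grasp is the distance from the TCP to the grasp point, in mm); z points along the fingers, y is the line along which they close (so a half turn about z gives the same grasp; the last joint's range is limited). The gripper opens to 88 mm and grips with 3 to 60 N. Pads are 18 mm wide; open, the fingers measure 123 mm over their backs; the gripper's body (75 mm by 187 mm) begins 45 mm behind the grasp point.
Start: joints at [-1.447, 0.381, 1.297, -0, 1.464, -0.215], TCP at [182.789, -518.718, 238.748] pointing down, gripper open.
Joint ranges: [-3.11, 3.11], [-0.89, 2.33], [0.22, 2.48], [-1.42, 4.56], [0.17, 2.85], [-2.88, 2.88]. Speed limits (rad/s): [2.39, 2.39, 3.14, 3.14, 3.14, 3.14].

### API

Orientations are given as a unit quaternion [x, y, z, w].
In Python, from station import ctrl, snapshot, cut_out gives the robot as it stands. The module is installed in compiled form; this text tells all that it offers.
- The arm moves only by the shell command python3 -m jog 'ROWS' [FORCE]. ROWS is JSON, a list of rows, each an object with "hand": the opening, from 0 (shut) to 1 (fully open); "linear": the shift along the tool's x, y, z scaled (see below), a list of three; "angular": the turn, a rotation vector about the tool's x, y, z scaled (see below), a list of three. In form: [{"hand": hand, "linear": [tx, ty, tz], "angular": [wx, wy, wz]}, ...]. A call has 1 to 20 rows; each row shifts and turns the commanded pose from where the row before left it, along the tool's axes as they then stand; what a row does not reach is not made up. The controller multiplies each number of a shift by 0.15 m and each number of a turn by 30 degrees. A row lasts 1/12 s, in which the tool goes at most 41.7 mm and 7.16 degrees, less where a joint would pass 70% of its speed; a pose out of reach is approached as far as the arm can. A call with a number of a shift or a turn outside -1 to 1 is refused whole. A call with a gripper value outside its range is refused whole. The fingers move at their own pace and stop on an object; FORCE is the grip in N (left out, the last holds). Time passes only in rows, so rows that do not move let the fingers close. It gives the time, the measured TCP pose, the force, the opening and the grip force at its end, in the units of the state.
- ctrl.read_state(): the state, without advancing time (a new reading comes with each control period).
- snapshot(name): name is "side" or "top" or "wrist"; returns a dict with "color" (384x512x3 uint8, red, green, blue), "mtx" (3x3 intrinsics, pixels), "cam_to_world" (4x4, takes a point from camera to world coordinates). Camera axes: x right, y down, z forward; pixel columns grow to the right and rows downward; lengths in mm; the calibration is good to about 2 mm. A picture is of the moment at which its call begins. There is no depth.
- ctrl.job_done(): hands the job in; it is judged then, once.
Trained networks look in a picture, given as the dict that the camera call returned (one of the last four; its "shot" number tells which), for a name from the list of things; names that differ only in an ending like _2 or _b are one class to them, and where a whole thing is asked for, a point or a joint stands for the part that bears it (a point fixed in the world has none). Each returns a list of dicts, best first, with "score" (0 to 1); they miss things now and then, are a little off and sometimes report something else, mostly with a low value. They report only what shows in the picture. A call takes as long as a camera call.
- cut_out(query, picture): "mask" (384x512 bool, what is visible of it) and "extent" ([centre column, centre row, width, height] in pixels, round what is visible of it).
The state is a dict: "t": time; "joint_pos": joint angles; "joint_velocities": joint speeds; "joint_efforts": joint torques, N m; "tcp_pos": TCP position; "orientation": TCP orientation; "force": force on the tool from outside, world axes, zero at the start; "moment": the same for the moment, N m; "opening": finger opening in mm; "gripper_force": force on a finger pad.
Only numpy, scipy, OpenCV 4.12 (cv2) and the standard library are available. Lean on these libraries where they do the work, as an engineer would, in place of code of your own. Each camera call takes 0.05 s, during which the arm holds its last target. There are 200 camera calls.

## Working session

There is one attempt and no reset: what is moved stays moved. The work goes in short steps, Python scripts to look and compute and a shell command to move; the robot and the scene stay as the last step left them, time stands still between calls to the robot, and variables do not carry over. Pictures are saved under pics/ and viewed, at most 10 in all, crops included, and the job is handed in when it is done.

```bash
mkdir -p pics; cat > h.py <<'E'
import numpy as np, cv2, json
from scipy.spatial.transform import Rotation as R
from station import ctrl, snapshot, cut_out
def ray(p,u,v):
    d=np.linalg.inv(p["mtx"])@[u,v,1.]; T=np.array(p["cam_to_world"]); return T[:3,3], T[:3,:3]@d
def onz(p,u,v,z):
    o,d=ray(p,u,v); return o+d*(z-o[2])/d[2]
def proj(p,X):
    T=np.linalg.inv(np.array(p["cam_to_world"])); X=np.atleast_2d(X); c=(T[:3,:3]@X.T).T+T[:3,3]; q=(np.array(p["mtx"])@c.T).T; return q[:,:2]/q[:,2:]
E
python3 - <<'E'
from h import *
ims=[]
for n in ["side","top"]:
    p=snapshot(n); ims.append(p["color"])
    print(n,np.round(p["mtx"],1).tolist(),np.round(p["cam_to_world"],3).tolist())
    for q in ["station","rest_bar","knight","beaker","pawn"]:
        for r in cut_out(q,p)[:2]:
            m=r["mask"]; ys,xs=np.nonzero(m)
            print(q,round(r["score"],2),np.round(r["extent"],1),m.sum(), np.round(cv2.minAreaRect(np.c_[xs,ys].astype(np.float32))[0:2],1).tolist(), round(cv2.minAreaRect(np.c_[xs,ys].astype(np.float32))[2],1))
    cv2.imwrite(f"pics/{n}0.png",cv2.resize(p["color"][:,:,::-1],(768,576),interpolation=cv2.INTER_CUBIC))
E
```

```text
side [[400.3, 0.0, 251.9], [0.0, 400.3, 195.5], [0.0, 0.0, 1.0]] [[0.999, -0.018, 0.036, 499.614], [-0.039, -0.69, 0.723, -650.745], [0.012, -0.723, -0.69, 694.941], [0.0, 0.0, 0.0, 1.0]]
station 0.65 [238.8 252.3 115.1 105.6] 9153 [[233.2, 249.5], [97.7, 107.8]] 76.8
rest_bar 0.62 [256.9 201.7  40.9  13. ] 182 [[257.0, 201.4], [5.1, 39.0]] 78.7
knight 0.85 [251.9 137.9  24.9  29.5] 350 [[253.0, 136.5], [29.0, 16.0]] 90.0
beaker 0.66 [280.7 360.9  44.4  44.5] 1662 [[280.5, 361.0], [44.0, 43.0]] 90.0
beaker 0.27 [237.  253.1 118.8 114.5] 9257 [[233.9, 249.1], [98.0, 108.2]] 77.6
pawn 0.93 [195.1 371.1  19.4  24.5] 376 [[194.5, 371.5], [23.0, 19.0]] 90.0
top [[393.1, 0.0, 250.0], [0.0, 393.1, 191.9], [0.0, 0.0, 1.0]] [[0.024, -0.986, 0.164, 333.735], [-1.0, -0.025, -0.005, -34.087], [0.009, -0.164, -0.986, 1187.079], [0.0, 0.0, 0.0, 1.0]]
knight 0.54 [145.4 181.3  17.3  18.2] 197 [[146.0, 180.5], [15.0, 16.0]] 90.0
beaker 0.98 [369.6 180.1  25.   27.1] 538 [[368.5, 180.0], [24.0, 27.0]] 90.0
pawn 0.63 [243.2 184.7  12.1  33.2] 112 [[243.5, 183.0], [28.9, 4.0]] 77.5
```

```bash
python3 - <<'E'
import cv2
a=cv2.imread("pics/side0.png");b=cv2.imread("pics/top0.png")
c=cv2.resize(a[130:576,200:560],None,fx=1.33,fy=1.33)
cv2.imwrite("pics/side0c.png",c)
cv2.imwrite("pics/top0c.png",cv2.resize(b[150:450,180:600],None,fx=1.9,fy=1.9))
E
```

```text
(no output)
```

View pics/side0c.png

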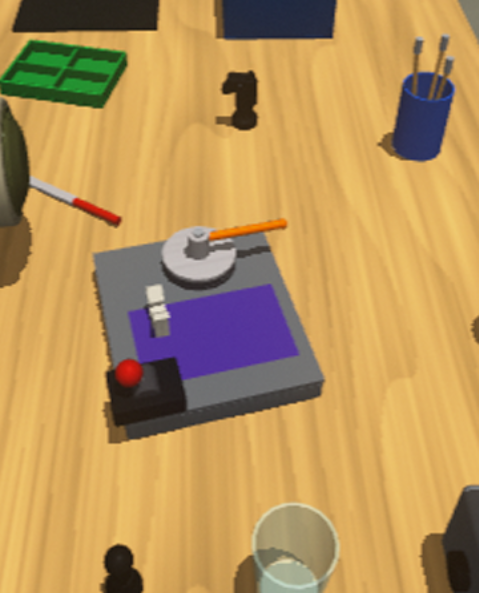

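View pics/top0c.png

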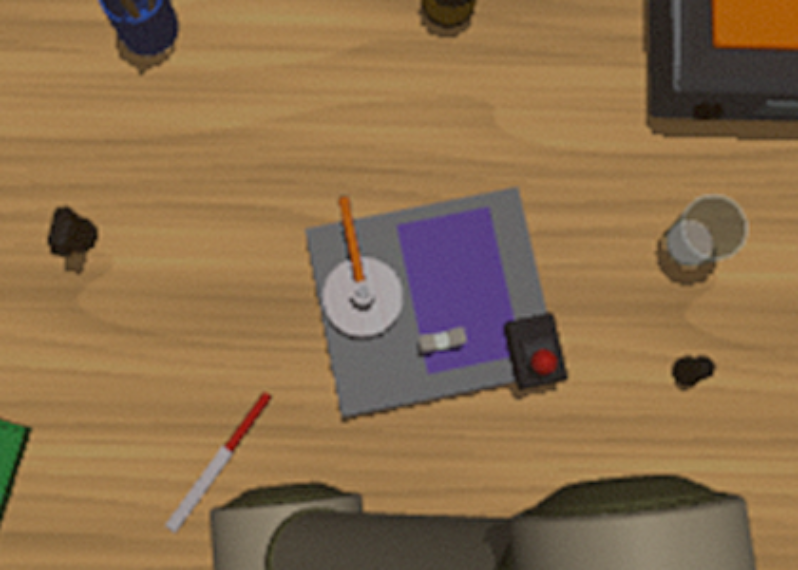

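The side and top views show the pad with the folded orange bar pointing away from the robot. In the side crop the knight stands at about (242,100), with its muzzle to the left of the image. I'll fit the station pose next and locate the knight, beaker and pawn.

```bash
python3 - <<'E'
from h import *
from scipy.optimize import least_squares
S=snapshot("side");T=snapshot("top")
ts=lambda u,v:((u/1.33+200)/1.5-.17,(v/1.33+130)/1.5-.17)
tt=lambda u,v:((u/1.9+180)/1.5-.17,(v/1.9+150)/1.5-.17)
obs=[(S,ts(95,255),(-100,115,32)),(S,ts(266,236),(100,115,32)),(S,ts(322,380),(100,-115,32)),
(T,tt(307,228),(100,115,32)),(T,tt(518,187),(100,-115,32)),(T,tt(342,415),(-100,115,32))]
def res(q,full=False):
    c,s=np.cos(q[2]),np.sin(q[2]);out=[]
    for p,uv,m in obs:
        X=[q[0]+c*m[0]-s*m[1],q[1]+s*m[0]+c*m[1],m[2]]
        out+=list(proj(p,X)[0]-uv)
    return np.array(out)
r=least_squares(res,[480,0,.19]); q=r.x
print("station",np.round(q,3),"res",np.round(r.fun,1))
c,s=np.cos(q[2]),np.sin(q[2])
st=lambda x,y,z:np.array([q[0]+c*x-s*y,q[1]+s*x+c*y,z])
print("vee",st(-45,0,74).round(1),"hinge",st(15,70,71).round(1))
np.save("q.npy",q)
def bot(p,name,z0,h):
    r=cut_out(name,p)[0]; ys,xs=np.nonzero(r["mask"]); return r["mask"],xs,ys
for n in ["knight","pawn","beaker"]:
    m,xs,ys=bot(S,n,0,0); b=ys.max(); print(n,"side base front",onz(S,xs[ys>=b-1].mean(),b,0).round(0),"top",onz(S,xs[ys<=ys.min()+1].mean(),ys.min(),{'knight':83,'pawn':69,'beaker':90}[n]).round(0), end=" ")
    m,xs,ys=bot(T,n,0,0); print("topcam at mid h",onz(T,xs.mean(),ys.mean(),45).round(0))
# orange bar
for p,n in((S,"side"),(T,"top")):
    hsv=cv2.cvtColor(p["color"],cv2.COLOR_RGB2HSV); m=cv2.inRange(hsv,(8,200,120),(18,255,255))
    pr=proj(p,st(60,70,71))[0]; Y,X=np.nonzero(m); k=np.hypot(X-pr[0],Y-pr[1])<40; X,Y=X[k],Y[k]
    i=np.array([onz(p,x,y,71) for x,y in zip(X,Y)]); c0=i.mean(0); d=np.linalg.svd(i[:,:2]-c0[:2])[2][0]
    t=(i[:,:2]-c0[:2])@d; print(n,"bar",len(X),c0.round(1),"dir",round(np.arctan2(*d[::-1]),3),"len",t.min().round(),t.max().round())
s_=ctrl.read_state();print(R.from_quat(s_["orientation"]).as_matrix().round(3).tolist(),s_["t"],s_["force"],s_["opening"])
P=snapshot("wrist"); Tc=np.array(P["cam_to_world"]); Rt=R.from_quat(s_["orientation"]).as_matrix()
print("cam in tool",(Rt.T@(Tc[:3,3]-s_["tcp_pos"])).round(1),(Rt.T@Tc[:3,:3]).round(2).tolist(),P["mtx"][0][0])
E
```

```text
station [ 4.89724e+02 -1.05734e+02  2.05000e-01] res [-0.6 -0.3 -1.7 -4.8  1.   2.3  0.3 -1.   1.4 -0.  -0.2 -0.4]
vee [ 445.7 -114.9   74. ] hinge [490.1 -34.1  71. ]
knight side base front [552. 265.   0.] top [551. 277.  83.] topcam at mid h [549. 271.  45.]
pawn side base front [ 424. -378.    0.] top [ 423. -371.   69.] topcam at mid h [ 486. -106.   45.]
beaker side base front [ 562. -383.    0.] top [ 562. -349.   90.] topcam at mid h [ 566. -389.   45.]
side bar 162 [544.6 -16.1  71. ] dir -2.904 len -43.0 44.0
top bar 76 [544.4 -18.1  71. ] dir -2.92 len -43.0 44.0
[[0.943, 0.332, 0.0], [0.332, -0.943, 0.0], [0.0, -0.0, -1.0]] 1.0 [0.28091193 0.213149   0.18551974] 88.10991886258262
cam in tool [  75.3   -0.  -145.2] [[0.0, -0.96, -0.29], [1.0, 0.0, 0.0], [-0.0, -0.29, 0.96]] 282.33421565887846
```

```bash
python3 -m jog '[{"hand":0,"linear":[0.206,-0.158,0.015],"angular":[0,0,0]},{"hand":0,"linear":[0.206,-0.158,0.015],"angular":[0,0,0]},{"hand":0,"linear":[0.206,-0.158,0.015],"angular":[0,0,0]},{"hand":0,"linear":[0.206,-0.158,0.015],"angular":[0,0,0]},{"hand":0,"linear":[0.206,-0.158,0.015],"angular":[0,0,0]},{"hand":0,"linear":[0.206,-0.158,0.015],"angular":[0,0,0]},{"hand":0,"linear":[0.206,-0.158,0.015],"angular":[0,0,0]},{"hand":0,"linear":[0.206,-0.158,0.015],"angular":[0,0,0]},{"hand":0,"linear":[0.206,-0.158,0.015],"angular":[0,0,0]},{"hand":0,"linear":[0.206,-0.158,0.015],"angular":[0,0,0]},{"hand":0,"linear":[0.206,-0.158,0.015],"angular":[0,0,0]},{"hand":0,"linear":[0.206,-0.158,0.015],"angular":[0,0,0]},{"hand":0,"linear":[0.206,-0.158,0.015],"angular":[0,0,0]},{"hand":0,"linear":[0.206,-0.158,0.015],"angular":[0,0,0]},{"hand":0,"linear":[0.206,-0.158,0.015],"angular":[0,0,0]},{"hand":0,"linear":[0.206,-0.158,0.015],"angular":[0,0,0]},{"hand":0,"linear":[0.206,-0.158,0.015],"angular":[0,0,0]}]' 20
python3 -m jog '[{"hand":0,"linear":[0,0,0],"angular":[0,0,-0.2325]},{"hand":0,"linear":[0,0,0],"angular":[0,0,-0.2325]},{"hand":0,"linear":[0,0,0],"angular":[0,0,-0.2325]},{"hand":0,"linear":[0,0,0],"angular":[0,0,-0.2325]},{"hand":0,"linear":[0,0,0],"angular":[0,0,-0.2325]},{"hand":0,"linear":[0,0,0],"angular":[0,0,-0.2325]},{"hand":0,"linear":[0,0,0],"angular":[0,0,-0.2325]},{"hand":0,"linear":[0,0,0],"angular":[0,0,-0.2325]},{"hand":0,"linear":[0,0,0],"angular":[0,0,-0.2325]},{"hand":0,"linear":[0,0,0],"angular":[0,0,-0.2325]},{"hand":0,"linear":[0,0,0],"angular":[0,0,-0.2325]},{"hand":0,"linear":[0,0,0],"angular":[0,0,-0.2325]},{"hand":0,"linear":[0,0,0],"angular":[0,0,0]}]'
python3 - <<'E'
from h import *
s=ctrl.read_state(); Rt=R.from_quat(s["orientation"]).as_matrix()
print(np.round(s["joint_pos"],2),"yaw x",np.arctan2(Rt[1,0],Rt[0,0]),s["tcp_pos"])
P=snapshot("wrist"); cv2.imwrite("pics/w1.png",cv2.resize(P["color"][:,:,::-1],(768,576)))
import pickle;pickle.dump(P,open("w1.pkl","wb"))
for p,n in((P,"wrist"),):
    hsv=cv2.cvtColor(p["color"],cv2.COLOR_RGB2HSV); m=cv2.inRange(hsv,(8,200,120),(18,255,255))
    Y,X=np.nonzero(m)
    i=np.array([onz(p,x,y,71) for x,y in zip(X,Y)]); c0=i.mean(0); d=np.linalg.svd(i[:,:2]-c0[:2],full_matrices=False)[2][0]
    t=(i[:,:2]-c0[:2])@d; print(n,"bar",len(X),c0.round(1),"dir",round(np.arctan2(*d[::-1]),3),"len",t.min().round(),t.max().round())
E
```

```text
t: 2.47
tcp_pos: [545.1, 37.9, 200.5]
orientation: [0.986, 0.169, 0.0, 0.0]
force: [1.2, -0.9, 1.3]
opening: 0.4
gripper_force: 0.0
t: 3.55
tcp_pos: [544.3, 35.9, 200.5]
orientation: [0.62, 0.785, -0.0, -0.0]
force: [-0.2, 0.2, -0.0]
opening: 0.4
gripper_force: 0.0
[-0.15  0.4   1.38 -0.    1.36 -0.38] yaw x 1.8040337616349496 [544.31076901  35.85648222 200.50473809]
wrist bar 7 [551.3 -17.7  71. ] dir -2.846 len -36.0 29.0
```

View pics/w1.png

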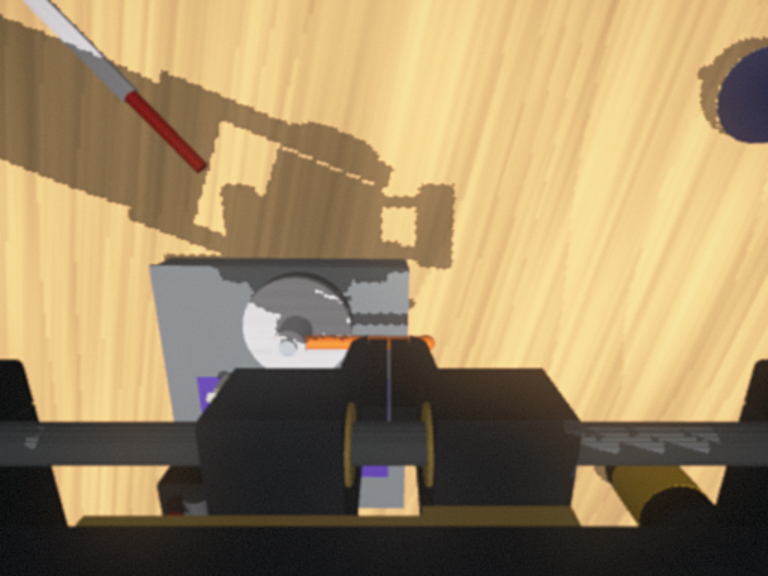

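The wrist view shows the bar lying horizontally from the hub at (288,345) to its tip at (433,343), parallel to the closed finger face. I'll go down beside it and approach.

```bash
python3 -m jog '[{"hand":0,"linear":[0,0,0.237],"angular":[0,0,0]},{"hand":0,"linear":[0,0,0.237],"angular":[0,0,0]},{"hand":0,"linear":[0,0,0.237],"angular":[0,0,0]},{"hand":0,"linear":[0,0,0.237],"angular":[0,0,0]},{"hand":0,"linear":[-0.1,0,0],"angular":[0,0,0]},{"hand":0,"linear":[-0.1,0,0],"angular":[0,0,0]},{"hand":0,"linear":[0,0,0],"angular":[0,0,0]}]'
python3 - <<'E'
from h import *
import pickle;P=pickle.load(open("w1.pkl","rb"))
print("tip",onz(P,433/1.5,342/1.5,71),"hub",onz(P,288/1.5,345/1.5,80),onz(P,288/1.5,345/1.5,71))
for u,v in((150,265),(408,262),(404,508)): print(onz(P,u/1.5,v/1.5,32).round(1))
p=ctrl.read_state(); print(p["force"].round(2) if hasattr(p["force"],'round') else p["force"])
E
```

```text
t: 4.18
tcp_pos: [551.8, 4.9, 57.8]
orientation: [0.624, 0.781, -0.0, 0.0]
force: [0.8, 0.4, 0.0]
opening: 0.5
gripper_force: 0.0
tip [587.49130057  -7.19005569  71.        ] hub [489.35452843 -28.64641719  80.        ] [488.06675568 -33.3055297   71.        ]
[368.8 -11.9  32. ]
[560.1  36.2  32. ]
[ 613.7 -191.2   32. ]
[0.79 0.38 0.03]
```

```bash
python3 -m jog '[{"hand":0,"linear":[-0.02,0,0],"angular":[0,0,0]},{"hand":0,"linear":[-0.02,0,0],"angular":[0,0,0]},{"hand":0,"linear":[-0.048,0.0073,0],"angular":[0,0,0.2]},{"hand":0,"linear":[-0.048,0.0073,0],"angular":[0,0,0.2]},{"hand":0,"linear":[-0.048,0.0073,0],"angular":[0,0,0.2]},{"hand":0,"linear":[-0.048,0.0073,0],"angular":[0,0,0.2]},{"hand":0,"linear":[-0.048,0.0073,0],"angular":[0,0,0.2]},{"hand":0,"linear":[-0.048,0.0073,0],"angular":[0,0,0.2]},{"hand":0,"linear":[-0.048,0.0073,0],"angular":[0,0,0.2]},{"hand":0,"linear":[-0.048,0.0073,0],"angular":[0,0,0.2]},{"hand":0,"linear":[-0.048,0.0073,0],"angular":[0,0,0.2]},{"hand":0,"linear":[-0.048,0.0073,0],"angular":[0,0,0.2]},{"hand":0,"linear":[0,0,0],"angular":[0,0,0]}]'
cat > b.py <<'E'
from h import *
s=ctrl.read_state(); Rt=R.from_quat(s["orientation"]).as_matrix(); h=np.array([490,-30]); d=np.array(s["tcp_pos"])[:2]-h
yaw=np.arctan2(Rt[1,0],Rt[0,0])-np.pi/2
print("t",s["t"],"tcp",np.round(s["tcp_pos"],1),"ang by yaw",round(.235-yaw,3),"r",np.linalg.norm(d).round(1),"bar angle if touching",round(.235-(np.arctan2(d[1],d[0])-np.arcsin(14/np.linalg.norm(d))),3),"force in tool",(Rt.T@np.array(s["force"])).round(2),"j6",round(s["joint_pos"][5],2))
E
python3 b.py
```

```text
t: 5.27
tcp_pos: [546.0, -68.8, 58.8]
orientation: [0.931, 0.365, 0.0, 0.0]
force: [-0.2, 0.6, -0.1]
opening: 0.9
gripper_force: 0.3
t 5.2667 tcp [546.  -68.8  58.8] ang by yaw 1.059 r 68.2 bar angle if touching 1.048 force in tool [ 0.27 -0.58  0.11] j6 0.48
```

```bash
cat >> b.py <<'E'
p=snapshot("side")
hsv=cv2.cvtColor(p["color"],cv2.COLOR_RGB2HSV); m=cv2.inRange(hsv,(8,180,90),(18,255,255))
Y,X=np.nonzero(m); i=np.array([onz(p,x,y,71)[:2] for x,y in zip(X,Y)]); r=np.linalg.norm(i-h,axis=1); k=(r<112)&(r>20); i=i[k]-h
dv=i.sum(0); print("camera bar angle",round(.235-np.arctan2(dv[1],dv[0]),3),k.sum(),"max r",r[k].max().round())
E
python3 b.py
python3 -m jog '[{"hand":0,"linear":[-0.024,0.004,0],"angular":[0,0,0.1]},{"hand":0,"linear":[-0.024,0.004,0],"angular":[0,0,0.1]},{"hand":0,"linear":[-0.012,0.0023,0],"angular":[0,0,0.05]},{"hand":0,"linear":[0,0,0],"angular":[0,0,0]}]'
python3 b.py
```

```text
t 5.2667 tcp [546.  -68.8  58.8] ang by yaw 1.059 r 68.2 bar angle if touching 1.048 force in tool [ 0.27 -0.58  0.11] j6 0.48
camera bar angle 1.096 154 max r 109.0
t: 5.65
tcp_pos: [540.5, -75.2, 58.6]
orientation: [0.952, 0.307, 0.0, 0.0]
force: [0.9, -0.1, 0.9]
opening: 0.6
gripper_force: 0.5
t 5.65 tcp [540.5 -75.2  58.6] ang by yaw 1.183 r 67.8 bar angle if touching 1.174 force in tool [ 0.71  0.6  -0.89] j6 0.59
camera bar angle 1.233 143 max r 109.0
```

```bash
cat > chk.py <<'E'
from h import *; import sys
s=ctrl.read_state(); Rt=R.from_quat(s["orientation"]).as_matrix(); h=np.array([490,-30]); d=np.array(s["tcp_pos"])[:2]-h
f=(Rt.T@np.array(s["force"]))[0]; a=.235-(np.arctan2(d[1],d[0])-np.arcsin(14/np.linalg.norm(d)))
p=snapshot("side")
hsv=cv2.cvtColor(p["color"],cv2.COLOR_RGB2HSV); m=cv2.inRange(hsv,(8,180,90),(18,255,255))
Y,X=np.nonzero(m); i=np.array([onz(p,x,y,71)[:2] for x,y in zip(X,Y)]); r=np.linalg.norm(i-h,axis=1); k=(r<112)&(r>20); i=i[k]-h
dv=i.sum(0); b=.235-np.arctan2(dv[1],dv[0]); bad=f>7 or b-a>.095
print(f"t {s['t']:.2f} fx {f:.1f} finger {a:.3f} bar {b:.3f} diff {b-a:.3f} n {k.sum()}", "STOP" if bad else ""); sys.exit(int(bad))
E
python3 chk.py && python3 -m jog '[{"hand":0,"linear":[-0.008,0.0015,0],"angular":[0,0,0.033]},{"hand":0,"linear":[0,0,0],"angular":[0,0,0]}]'>/dev/null && python3 chk.py && python3 -m jog '[{"hand":0,"linear":[-0.008,0.0015,0],"angular":[0,0,0.033]},{"hand":0,"linear":[0,0,0],"angular":[0,0,0]}]' >/dev/null&& python3 chk.py && python3 -m jog '[{"hand":0,"linear":[-0.008,0.0015,0],"angular":[0,0,0.033]},{"hand":0,"linear":[0,0,0],"angular":[0,0,0]}]' >/dev/null&& python3 chk.py && python3 -m jog '[{"hand":0,"linear":[-0.008,0.0015,0],"angular":[0,0,0.033]},{"hand":0,"linear":[0,0,0],"angular":[0,0,0]}]' >/dev/null&& python3 chk.py
```

```text
t 5.70 fx 1.8 finger 1.173 bar 1.231 diff 0.058 n 145 
t 5.92 fx 1.5 finger 1.195 bar 1.256 diff 0.061 n 146 
t 6.13 fx 1.2 finger 1.216 bar 1.285 diff 0.069 n 144 
t 6.35 fx 0.6 finger 1.235 bar 1.304 diff 0.069 n 150 
t 6.57 fx 0.9 finger 1.253 bar 1.326 diff 0.073 n 147
```

```bash
python3 -m jog '[{"hand":0,"linear":[-0.008,0.0015,0],"angular":[0,0,0.033]},{"hand":0,"linear":[0,0,0],"angular":[0,0,0]}]'>/dev/null && python3 chk.py && python3 -m jog '[{"hand":0,"linear":[-0.008,0.0015,0],"angular":[0,0,0.033]},{"hand":0,"linear":[0,0,0],"angular":[0,0,0]}]' >/dev/null&& python3 chk.py && python3 -m jog '[{"hand":0,"linear":[-0.008,0.0015,0],"angular":[0,0,0.033]},{"hand":0,"linear":[0,0,0],"angular":[0,0,0]}]' >/dev/null&& python3 chk.py && python3 -m jog '[{"hand":0,"linear":[-0.008,0.0015,0],"angular":[0,0,0.033]},{"hand":0,"linear":[0,0,0],"angular":[0,0,0]}]' >/dev/null&& python3 chk.py
```

```text
t 6.78 fx 0.6 finger 1.271 bar 1.343 diff 0.072 n 145 
t 7.00 fx 1.3 finger 1.287 bar 1.360 diff 0.072 n 148 
t 7.22 fx 3.1 finger 1.304 bar 1.370 diff 0.065 n 144 
t 7.43 fx 3.1 finger 1.322 bar 1.396 diff 0.074 n 144
```

Resistance is rising, so the plunger has started to act.

```bash
python3 -m jog '[{"hand":0,"linear":[-0.008,0.0015,0],"angular":[0,0,0.033]},{"hand":0,"linear":[0,0,0],"angular":[0,0,0]}]'>/dev/null && python3 chk.py && python3 -m jog '[{"hand":0,"linear":[-0.008,0.0015,0],"angular":[0,0,0.033]},{"hand":0,"linear":[0,0,0],"angular":[0,0,0]}]' >/dev/null&& python3 chk.py && python3 -m jog '[{"hand":0,"linear":[-0.008,0.0015,0],"angular":[0,0,0.033]},{"hand":0,"linear":[0,0,0],"angular":[0,0,0]}]' >/dev/null&& python3 chk.py
```

```text
t 7.65 fx 4.3 finger 1.338 bar 1.414 diff 0.076 n 144 
t 7.87 fx -0.4 finger 1.366 bar 1.448 diff 0.082 n 148 
t 8.08 fx -0.4 finger 1.386 bar 1.460 diff 0.074 n 138
```

Force dropped from 4.3 N to about 0, which looks like the click. I'll back off and see whether the bar stays.

```bash
python3 -m jog '[{"hand":0,"linear":[0.04,0,0],"angular":[0,0,0]},{"hand":0,"linear":[0.06,0,0],"angular":[0,0,0]},{"hand":0,"linear":[0,0,0],"angular":[0,0,0]}]'; python3 chk.py;  python3 -m jog '[{"hand":0,"linear":[0.1,0,0],"angular":[0,0,0]},{"hand":0,"linear":[0,0,0],"angular":[0,0,0]},{"hand":0,"linear":[0,0,0],"angular":[0,0,0]},{"hand":0,"linear":[0,0,0],"angular":[0,0,0]}]' >/dev/null; python3 chk.py
```

```text
t: 8.38
tcp_pos: [545.4, -77.6, 58.4]
orientation: [0.977, 0.214, 0.001, 0.0]
force: [-0.0, -0.1, 0.6]
opening: 0.2
gripper_force: 0.0
t 8.38 fx -0.0 finger 1.138 bar 1.478 diff 0.340 n 136 STOP
t 8.77 fx -0.1 finger 0.971 bar 1.497 diff 0.525 n 135 STOP
```

The rest is seated. Next I'll rise and move over to look at the knight.

```bash
python3 -m jog '[{"hand":0,"linear":[0,0,-0.23],"angular":[0,0,0]},{"hand":0,"linear":[0,0,-0.23],"angular":[0,0,0]},{"hand":0,"linear":[0,0,-0.23],"angular":[0,0,0]},{"hand":0,"linear":[0,0,-0.23],"angular":[0,0,0]},{"hand":0,"linear":[0,0,-0.23],"angular":[0,0,0]},{"hand":0.7,"linear":[0.137,-0.236,0],"angular":[0,0,0]},{"hand":0.7,"linear":[0.137,-0.236,0],"angular":[0,0,0]},{"hand":0.7,"linear":[0.137,-0.236,0],"angular":[0,0,0]},{"hand":0.7,"linear":[0.137,-0.236,0],"angular":[0,0,0]},{"hand":0.7,"linear":[0.137,-0.236,0],"angular":[0,0,0]},{"hand":0.7,"linear":[0.137,-0.236,0],"angular":[0,0,0]},{"hand":0.7,"linear":[0.137,-0.236,0],"angular":[0,0,0]},{"hand":0.7,"linear":[0.137,-0.236,0],"angular":[0,0,0]},{"hand":0.7,"linear":[0,0,0],"angular":[0,0,0]},{"hand":0.7,"linear":[0,0,0],"angular":[0,0,0]}]'
python3 chk.py; python3 - <<'E'
from h import *
import pickle
P=snapshot("wrist");S=snapshot("side");pickle.dump((P,S),open("k.pkl","wb"))
for p in(P,S):
    for r in cut_out("knight",p)[:2]: print(round(r["score"],2),r["extent"],r["mask"].sum())
c=proj(P,[551,270,50])[0]; print(c, ctrl.read_state()["joint_pos"].round(2) if hasattr(ctrl.read_state()["joint_pos"],"round") else 0)
cs=proj(S,[551,270,40])[0].astype(int); a=cv2.resize(S["color"][cs[1]-30:cs[1]+30,cs[0]-30:cs[0]+30],(400,400),interpolation=cv2.INTER_CUBIC)
b=cv2.resize(P["color"],(533,400)); 
cv2.imwrite("pics/k1.png",cv2.resize(np.hstack([b,a])[:,:,::-1],(800,343)))
E
```

```text
t: 10.07
tcp_pos: [587.8, 255.6, 230.2]
orientation: [0.977, 0.215, -0.0, 0.0]
force: [0.3, -1.1, 0.0]
opening: 61.4
gripper_force: 0.0
t 10.07 fx -0.2 finger -0.960 bar 1.491 diff 2.450 n 136 STOP
0.96 [228.4, 188.3, 38.7, 49.5] 1138
0.6 [253.2, 135.6, 19.3, 32.0] 352
[233.89701194 191.27096936] [ 0.22  0.55  1.03 -0.    1.56  1.36]
```

View pics/k1.png

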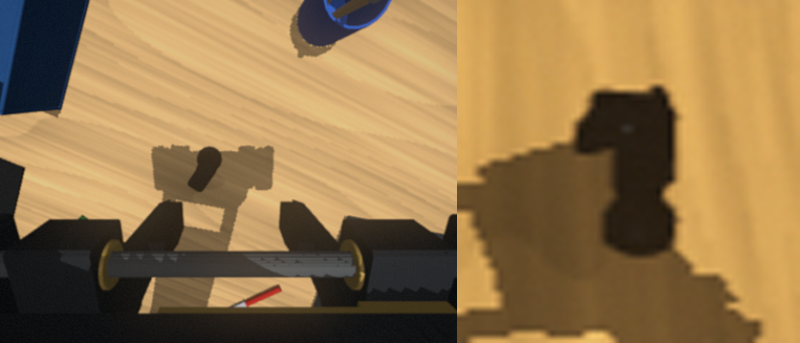

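The wrist view shows the knight's foot at about (210,158) with the head elongated toward the lower left. The side view shows the muzzle to the left. I'll fit the pose by silhouette.

```bash
cat > fit.py <<'E'
from h import *
import pickle
from scipy.optimize import differential_evolution
P,S=pickle.load(open("k.pkl","rb"))
def box(a,b,c,d,e,f): return np.array([[x,y,z] for x in(a,b) for y in(c,d) for z in(e,f)],float)
def cyl(r,e,f): t=np.linspace(0,6.28,25); return np.array([[r*np.cos(i),r*np.sin(i),z] for i in t for z in(e,f)])
parts=[cyl(19,0,10),np.vstack([cyl(16,10,10.1),cyl(12,22,30)]),box(-15,13,-11,11,28,56),box(-17,26,-11,11,58,76),box(-17,8,-9,9,56,83)]
masks=[]
for p in(P,S):
    m=cut_out("knight",p)[0]["mask"] if False else None
    c=proj(p,[551,270,40])[0]; g=p["color"].max(2)<70
    n,l=cv2.connectedComponents(g.astype(np.uint8)); mm=np.zeros_like(g); 
    lab=l[int(c[1])-12:int(c[1])+12,int(c[0])-12:int(c[0])+12]; k=np.bincount(lab[lab>0]).argmax(); masks.append(l==k)
print([m.sum() for m in masks])
def ren(p,q):
    m=np.zeros((384,512),np.uint8); Rz=R.from_euler("z",q[2]).as_matrix()
    for a in parts:
        uv=proj(p,(Rz@a.T).T+[q[0],q[1],0]); cv2.fillConvexPoly(m,cv2.convexHull((uv*16).astype(np.int32)),1,shift=4)
    return m>0
def cost(q): return -sum(w*(ren(p,q)&m).sum()/(ren(p,q)|m).sum() for p,m,w in((P,masks[0],1),(S,masks[1],.7)))
r=differential_evolution(cost,[(530,575),(250,290),(-np.pi,np.pi)],seed=1,maxiter=60,popsize=12,tol=1e-6)
print(r.x.round(3),r.fun); np.save("kn.npy",r.x)
for d in(1.57,3.14,-1.57): print(cost(r.x+[0,0,d]))
E
python3 fit.py
```

```text
[np.int64(1051), np.int64(351)]
[554.202 275.876   3.067] -1.4284269154922802
-1.008714231233315
-1.2838900276908691
-1.002130763843668
```

The fit puts the knight at (554, 276) with yaw 3.07. My plan is a tilted side grasp on the neck, pointing along world +y and 30° below horizontal. I'll turn the tool to that now.

```bash
python3 -m jog '[{"hand":0.7,"linear":[0,0,0],"angular":[0,0,-0.2258]},{"hand":0.7,"linear":[0,0,0],"angular":[0,0,-0.2258]},{"hand":0.7,"linear":[0,0,0],"angular":[0,0,-0.2258]},{"hand":0.7,"linear":[0,0,0],"angular":[0,0,-0.2258]},{"hand":0.7,"linear":[0,0,0],"angular":[0,0,-0.2258]},{"hand":0.7,"linear":[0,0,0],"angular":[0,0,-0.2258]},{"hand":0.7,"linear":[0,0,0],"angular":[0,0,-0.2258]},{"hand":0.7,"linear":[0,0,0],"angular":[0,0,-0.2258]},{"hand":0.7,"linear":[0,0,0],"angular":[0,0,-0.2258]},{"hand":0.7,"linear":[0,0,0],"angular":[0,0.2222,0]},{"hand":0.7,"linear":[0,0,0],"angular":[0,0.2222,0]},{"hand":0.7,"linear":[0,0,0],"angular":[0,0.2222,0]},{"hand":0.7,"linear":[0,0,0],"angular":[0,0.2222,0]},{"hand":0.7,"linear":[0,0,0],"angular":[0,0.2222,0]},{"hand":0.7,"linear":[0,0,0],"angular":[0,0.2222,0]},{"hand":0.7,"linear":[0,0,0],"angular":[0,0.2222,0]},{"hand":0.7,"linear":[0,0,0],"angular":[0,0.2222,0]},{"hand":0.7,"linear":[0,0,0],"angular":[0,0.2222,0]},{"hand":0.7,"linear":[0,0,0],"angular":[0,0,0]}]'
cat > go.py <<'E'
from h import *
def go(tp,Rd,label=""):
    s=ctrl.read_state(); Rt=R.from_quat(s["orientation"]).as_matrix(); d=np.array(tp)-s["tcp_pos"]
    print(label,"tcp",np.round(s["tcp_pos"],1),"shift tool mm",(Rt.T@d).round(1),"units",(Rt.T@d/150).round(3),"turn units",(R.from_matrix(Rt.T@Rd).as_rotvec()*180/np.pi/30).round(3),"dist",np.linalg.norm(d).round())
    print(" joints",np.round(s["joint_pos"],2),"R",Rt.round(3).tolist())
def pick(k,th=np.radians(30)):
    a=k[2]-np.pi/2; d=np.array([np.cos(a),np.sin(a),0]); z=d*np.cos(th)-[0,0,np.sin(th)]; y=np.array([d[1],-d[0],0]); return np.c_[np.cross(y,z),y,z]
E
cat > pk.py <<'E'
from go import *
k=np.load("kn.npy"); Rd=pick(k); kx=np.array([np.cos(k[2]),np.sin(k[2]),0])
g=np.array([k[0],k[1],42])-1*kx; T=g+19*Rd[:,2]
go(T-110*Rd[:,2],Rd,"pre"); go(T,Rd,"grasp")
E
python3 pk.py
```

```text
t: 11.9
tcp_pos: [588.5, 251.5, 228.4]
orientation: [0.637, 0.586, 0.367, -0.342]
force: [0.2, 0.5, -0.7]
opening: 61.5
gripper_force: 0.0
pre tcp [588.5 251.5 228.4] shift tool mm [-150.9  -33.9   20.4] units [-1.006 -0.226  0.136] turn units [ 0.004 -0.007 -0.015] dist 156.0
 joints [-0.15  0.55  1.43  1.07  1.42 -0.39] R [[0.045, 0.997, 0.067], [0.495, -0.08, 0.865], [0.868, -0.006, -0.497]]
grasp tcp [588.5 251.5 228.4] shift tool mm [-151.3  -34.1  130.4] units [-1.008 -0.227  0.87 ] turn units [ 0.004 -0.007 -0.015] dist 203.0
 joints [-0.15  0.55  1.43  1.07  1.42 -0.39] R [[0.045, 0.997, 0.067], [0.495, -0.08, 0.865], [0.868, -0.006, -0.497]]
```

```bash
python3 -m jog '[{"hand":0.8,"linear":[-0.2,-0.045,0.027],"angular":[0,0,0]},{"hand":0.8,"linear":[-0.2,-0.045,0.027],"angular":[0,0,0]},{"hand":0.8,"linear":[-0.2,-0.045,0.027],"angular":[0,0,0]},{"hand":0.8,"linear":[-0.2,-0.045,0.027],"angular":[0,0,0]},{"hand":0.8,"linear":[-0.2,-0.045,0.027],"angular":[0,0,-0.015]},{"hand":0.8,"linear":[0,0,0],"angular":[0,0,0]},{"hand":0.8,"linear":[0,0,0],"angular":[0,0,0]}]'
python3 - <<'E'
from h import *
import pickle
P=snapshot("wrist");_,S=pickle.load(open("k.pkl","rb"));pickle.dump((P,S),open("k.pkl","wb"))
cv2.imwrite("pics/k2.png",P["color"][:,:,::-1])
E
python3 fit.py; python3 pk.py
```

```text
t: 12.48
tcp_pos: [550.9, 199.0, 91.1]
orientation: [0.633, 0.591, 0.367, -0.338]
force: [0.8, 0.1, 0.7]
opening: 70.2
gripper_force: 0.0
[np.int64(3082), np.int64(351)]
[553.541 276.6     3.073] -1.3598543762521271
-1.1096473106870515
-1.1272094219355884
-1.0948903585242458
pre tcp [551.3 199.4  92.1] shift tool mm [-4.8 -2.1  0.9] units [-0.032 -0.014  0.006] turn units [0.011 0.003 0.011] dist 5.0
 joints [-0.25  0.71  1.66  1.08  1.32 -0.78] R [[0.029, 0.997, 0.066], [0.501, -0.071, 0.863], [0.865, 0.008, -0.501]]
grasp tcp [551.3 199.4  92.1] shift tool mm [ -4.6  -2.8 110.9] units [-0.031 -0.019  0.739] turn units [0.011 0.003 0.011] dist 111.0
 joints [-0.25  0.71  1.66  1.08  1.32 -0.78] R [[0.029, 0.997, 0.066], [0.501, -0.071, 0.863], [0.865, 0.008, -0.501]]
```

View pics/k2.png

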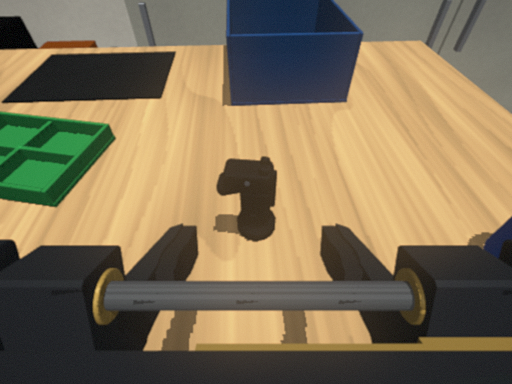

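The knight is centred between the open fingers, with its foot at (256,222) and muzzle to the left. I'll advance and grip.

```bash
python3 -m jog '[{"hand":0.8,"linear":[-0.006,-0.004,0.148],"angular":[0,0,0.01]},{"hand":0.8,"linear":[-0.006,-0.004,0.148],"angular":[0,0,0]},{"hand":0.8,"linear":[-0.006,-0.004,0.148],"angular":[0,0,0]},{"hand":0.8,"linear":[-0.006,-0.004,0.148],"angular":[0,0,0]},{"hand":0.8,"linear":[-0.006,-0.004,0.148],"angular":[0,0,0]},{"hand":0.8,"linear":[0,0,0],"angular":[0,0,0]}]'
python3 pk.py; python3 -m jog '[{"hand":0.2,"linear":[0,0,0],"angular":[0,0,0]},{"hand":0.2,"linear":[0,0,0],"angular":[0,0,0]},{"hand":0.2,"linear":[0,0,0],"angular":[0,0,0]},{"hand":0.2,"linear":[0,0,0],"angular":[0,0,0]},{"hand":0.2,"linear":[0,0,0],"angular":[0,0,0]},{"hand":0.2,"linear":[0,0,0],"angular":[0,0,0]},{"hand":0.2,"linear":[0,0,0],"angular":[0,0,0]}]' 15
python3 - <<'E'
from h import *
S=snapshot("side");P=snapshot("wrist")
cs=proj(S,[551,270,40])[0].astype(int); a=cv2.resize(S["color"][cs[1]-40:cs[1]+40,cs[0]-40:cs[0]+40],(384,384),interpolation=cv2.INTER_CUBIC)
cv2.imwrite("pics/k3.png",np.hstack([P["color"][:,100:],a])[:,:,::-1])
E
```

```text
t: 13.03
tcp_pos: [554.0, 296.6, 31.8]
orientation: [0.633, 0.591, 0.366, -0.34]
force: [-0.9, -0.1, 0.1]
opening: 70.5
gripper_force: 0.0
pre tcp [554.  296.6  31.8] shift tool mm [  -1.2    2.2 -113.4] units [-0.008  0.014 -0.756] turn units [0.004 0.001 0.005] dist 113.0
 joints [-0.07  0.82  1.65  1.23  1.17 -0.83] R [[0.032, 0.998, 0.062], [0.499, -0.069, 0.864], [0.866, 0.003, -0.5]]
grasp tcp [554.  296.6  31.8] shift tool mm [-1.2  1.9 -3.4] units [-0.008  0.013 -0.023] turn units [0.004 0.001 0.005] dist 4.0
 joints [-0.07  0.82  1.65  1.23  1.17 -0.83] R [[0.032, 0.998, 0.062], [0.499, -0.069, 0.864], [0.866, 0.003, -0.5]]
t: 13.62
tcp_pos: [554.7, 292.9, 31.6]
orientation: [0.634, 0.59, 0.367, -0.339]
force: [-0.7, 0.4, 1.3]
opening: 26.1
gripper_force: 14.9
```

View pics/k3.png

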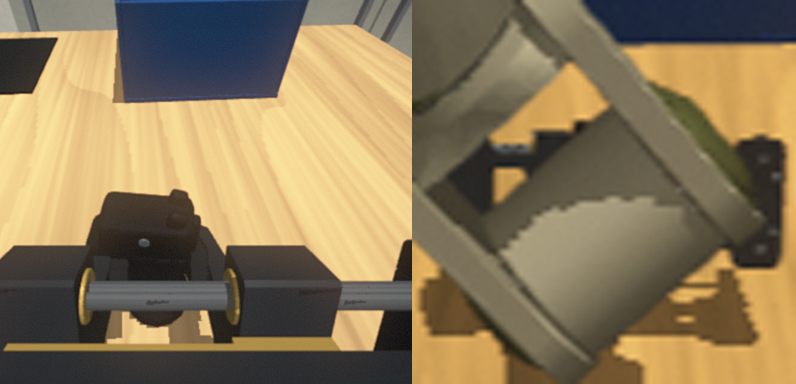

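It is gripped, opening 26 mm, with the neck centred. I'll lift, pitch to vertical and yaw to line up with the station.

```bash
python3 -m jog '[{"hand":0.2,"linear":[0.1,0,-0.058],"angular":[0,0,0]},{"hand":0.2,"linear":[0.188,0,-0.108],"angular":[0,0,0]},{"hand":0.2,"linear":[0.188,0,-0.108],"angular":[0,0,0]},{"hand":0.2,"linear":[0.188,0,-0.108],"angular":[0,0,0]},{"hand":0.2,"linear":[0.188,0,-0.108],"angular":[0,0,0]},{"hand":0.2,"linear":[0,0,0],"angular":[0,-0.2222,0]},{"hand":0.2,"linear":[0,0,0],"angular":[0,-0.2222,0]},{"hand":0.2,"linear":[0,0,0],"angular":[0,-0.2222,0]},{"hand":0.2,"linear":[0,0,0],"angular":[0,-0.2222,0]},{"hand":0.2,"linear":[0,0,0],"angular":[0,-0.2222,0]},{"hand":0.2,"linear":[0,0,0],"angular":[0,-0.2222,0]},{"hand":0.2,"linear":[0,0,0],"angular":[0,-0.2222,0]},{"hand":0.2,"linear":[0,0,0],"angular":[0,-0.2222,0]},{"hand":0.2,"linear":[0,0,0],"angular":[0,-0.2222,0]},{"hand":0.2,"linear":[0,0,0],"angular":[0,0,0]}]' 20
python3 -m jog '[{"hand":0.2,"linear":[0,0,0],"angular":[0,0,0.2188]},{"hand":0.2,"linear":[0,0,0],"angular":[0,0,0.2188]},{"hand":0.2,"linear":[0,0,0],"angular":[0,0,0.2188]},{"hand":0.2,"linear":[0,0,0],"angular":[0,0,0.2188]},{"hand":0.2,"linear":[0,0,0],"angular":[0,0,0.2188]},{"hand":0.2,"linear":[0,0,0],"angular":[0,0,0.2188]},{"hand":0.2,"linear":[0,0,0],"angular":[0,0,0.2188]},{"hand":0.2,"linear":[0,0,0],"angular":[0,0,0.2188]},{"hand":0.2,"linear":[0,0,0],"angular":[0,0,0.2188]},{"hand":0.2,"linear":[0,0,0],"angular":[0,0,0.2188]},{"hand":0.2,"linear":[0,0,0],"angular":[0,0,0.2188]},{"hand":0.2,"linear":[0,0,0],"angular":[0,-0.2,0]},{"hand":0.2,"linear":[0,0,0],"angular":[0,-0.2,0]},{"hand":0.2,"linear":[0,0,0],"angular":[0,-0.2,0]},{"hand":0.2,"linear":[0,0,0],"angular":[0,0,0]}]'
cat > pl.py <<'E'
from go import *
from scipy.optimize import least_squares
import sys,pickle
W=pickle.load(open("w1.pkl","rb"));S=snapshot("side");T=snapshot("top")
ts=lambda u,v:((u/1.33+200)/1.5-.17,(v/1.33+130)/1.5-.17)
tt=lambda u,v:((u/1.9+180)/1.5-.17,(v/1.9+150)/1.5-.17)
tw=lambda u,v:(u/1.5-.17,v/1.5-.17)
obs=[(S,ts(95,255),(-100,115,32)),(S,ts(322,380),(100,-115,32)),(T,tt(307,228),(100,115,32)),(T,tt(518,187),(100,-115,32)),(T,tt(342,415),(-100,115,32)),
(W,tw(150,265),(-100,115,32)),(W,tw(408,262),(100,115,32)),(W,tw(404,508),(100,-115,32)),(W,tw(433,342),(117,70,71)),(S,ts(285,223),(117,70,71))]
def res(q):
    c,s=np.cos(q[2]),np.sin(q[2])
    return np.concatenate([proj(p,[q[0]+c*m[0]-s*m[1],q[1]+s*m[0]+c*m[1],m[2]])[0]-uv for p,uv,m in obs])
r=least_squares(res,[490,-103,.23],loss="soft_l1"); q=r.x; print("station",q.round(3),res(q).round(1))
Rs=R.from_euler("z",q[2]).as_matrix(); st=lambda x,y,z:np.array([q[0],q[1],0])+Rs@[x,y,z]
# knight in tool (at pick: TCP [554.7,292.9,31.6], quat)
Rp=R.from_quat([.634,.59,.367,-.339]).as_matrix(); d=np.array([Rp[0,2],Rp[1,2],0]);d/=np.linalg.norm(d)
ok=np.array([554.7,292.9,0])-16.4*d; kz=np.array([0,0,1.]); kx=np.array([-d[1],d[0],0]); Rk=np.c_[kx,np.cross(kz,kx),kz]
RkT=Rp.T@Rk; pkT=Rp.T@(ok-[554.7,292.9,31.6])
t=np.radians(float(sys.argv[1]) if len(sys.argv)>1 else 12); dz=float(sys.argv[2]) if len(sys.argv)>2 else 0
X=Rs[:,0]; kz=X*np.cos(t)+np.array([0,0,np.sin(t)])
kxn=Rs@(np.array([0,1.,0])); yy=np.cross(kz,kxn)
Rk2=np.c_[kxn,yy,kz]
Rd=Rk2@RkT.T; foot=st(-45,0,74+dz); ok2=foot-5*kz; tp=ok2-Rd@pkT
print("vee",st(-45,0,74).round(1),"knight y world",yy.round(2))
go(tp,Rd,"place")
s=ctrl.read_state(); Rt=R.from_quat(s["orientation"]).as_matrix(); f=Rs.T@(s["tcp_pos"]+Rt@pkT+Rt@RkT[:,2]*5-st(-45,0,74)); print("foot now in vee frame",f.round(1),"axis tilt deg",np.degrees(np.arcsin((Rt@RkT)[2,2])).round(1),"force",np.round(s["force"],2))
E
python3 pl.py 12 60
```

```text
t: 14.97
tcp_pos: [553.6, 295.9, 178.6]
orientation: [0.732, 0.682, -0.001, 0.002]
force: [0.3, 0.5, -1.7]
opening: 26.2
gripper_force: 19.9
t: 16.22
tcp_pos: [555.2, 292.7, 176.3]
orientation: [0.98, 0.116, -0.158, 0.017]
force: [1.2, 0.7, -2.8]
opening: 26.1
gripper_force: 19.9
station [ 4.89506e+02 -1.01798e+02  2.28000e-01] [-1.5 -0.7  1.5 -0.5 -1.6 -0.  -0.8 -0.7 -0.6  0.4 -2.2  0.   0.2  3.1
 -0.4  0.1  0.3  0.2  0.7 -0.2]
vee [ 445.7 -112.    74. ] knight y world [-0.2  -0.05  0.98]
place tcp [554.6 293.1 177.5] shift tool mm [-146.6  368.7  103.3] units [-0.978  2.458  0.688] turn units [ 0.002 -0.008  0.009] dist 410.0
 joints [0.29 0.7  0.93 0.02 1.82 1.63] R [[0.926, 0.234, -0.297], [0.223, -0.972, -0.07], [-0.306, -0.001, -0.952]]
foot now in vee frame [168.  369.9 113.9] axis tilt deg 12.2 force [-0.11 -0.16 -0.43]
```

```bash
python3 -m jog '[{"hand":0.2,"linear":[-0.089,0.2235,0.0625],"angular":[0,0,0]},{"hand":0.2,"linear":[-0.089,0.2235,0.0625],"angular":[0,0,0]},{"hand":0.2,"linear":[-0.089,0.2235,0.0625],"angular":[0,0,0]},{"hand":0.2,"linear":[-0.089,0.2235,0.0625],"angular":[0,0,0]},{"hand":0.2,"linear":[-0.089,0.2235,0.0625],"angular":[0,0,0]},{"hand":0.2,"linear":[-0.089,0.2235,0.0625],"angular":[0,0,0]},{"hand":0.2,"linear":[-0.089,0.2235,0.0625],"angular":[0,0,0]},{"hand":0.2,"linear":[-0.089,0.2235,0.0625],"angular":[0,0,0]},{"hand":0.2,"linear":[-0.089,0.2235,0.0625],"angular":[0,0,0]},{"hand":0.2,"linear":[-0.089,0.2235,0.0625],"angular":[0,0,0]},{"hand":0.2,"linear":[-0.089,0.2235,0.0625],"angular":[0,0,0]},{"hand":0.2,"linear":[0,0,0],"angular":[0,0,0]},{"hand":0.2,"linear":[0,0,0],"angular":[0,0,0]}]'
python3 pl.py 12 6
python3 - <<'E'
from h import *
S=snapshot("side");P=snapshot("wrist")
cs=proj(S,[470,-105,70])[0].astype(int); a=cv2.resize(S["color"][cs[1]-65:cs[1]+65,cs[0]-65:cs[0]+65],(390,390),interpolation=cv2.INTER_CUBIC)
cv2.imwrite("pics/p1.png",np.hstack([cv2.resize(P["color"],(400,390)),a])[:,:,::-1])
E
```

```text
t: 17.4
tcp_pos: [473.0, -106.2, 126.3]
orientation: [0.981, 0.115, -0.153, 0.018]
force: [0.1, -0.2, -0.9]
opening: 26.2
gripper_force: 19.9
station [ 4.89506e+02 -1.01798e+02  2.28000e-01] [-1.5 -0.7  1.5 -0.5 -1.6 -0.  -0.8 -0.7 -0.6  0.4 -2.2  0.   0.2  3.1
 -0.4  0.1  0.3  0.2  0.7 -0.2]
vee [ 445.7 -112.    74. ] knight y world [-0.2  -0.05  0.98]
place tcp [ 473.7 -104.5  126.5] shift tool mm [17.7  0.9 54.2] units [0.118 0.006 0.361] turn units [ 0.007 -0.01   0.009] dist 57.0
 joints [-0.37  0.51  1.47 -0.18  1.42  1.01] R [[0.926, 0.235, -0.296], [0.223, -0.972, -0.072], [-0.305, 0.001, -0.953]]
foot now in vee frame [-0.5  0.8 62.8] axis tilt deg 12.3 force [-0.14  0.94 -1.01]
```

View pics/p1.png

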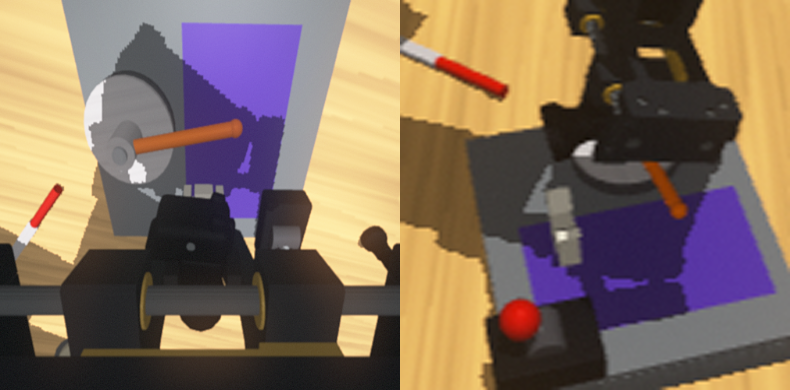

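The wrist view shows the vee at about (205,190) beyond the knight, with the head at (195,225). I'll check the vee's predicted pixel position against the picture, and refine the bar angle.

```bash
python3 - <<'E'
from h import *
P=snapshot("wrist"); q=[489.5,-101.8,.228]; Rs=R.from_euler("z",q[2]).as_matrix(); st=lambda x,y,z:np.array([q[0],q[1],0])+Rs@[x,y,z]
g=np.array([400/512,390/384])
for n,m in dict(veeL=(-37,17,64),veeR=(-37,-17,64),tipbar=(15+102*np.cos(1.45),70-102*np.sin(1.45),71),hinge=(15,70,85),corner=(100,115,32)).items(): print(n,(proj(P,st(*m))[0]*g).round(0))
tip=onz(P,238/g[0],127/g[1],71); hub=st(15,70,71); d=Rs.T@(tip-hub); print("tip rel hinge station",d.round(1),"angle",np.arctan2(-d[1],d[0]).round(3),np.linalg.norm(d).round(1))
E
```

```text
veeL [186. 207.]
veeR [220. 207.]
tipbar [242. 134.]
hinge [117. 161.]
corner [58. -8.]
tip rel hinge station [ 17.2 -97.5   0. ] angle 1.396 99.0
```

```bash
python3 -m jog '[{"hand":0.2,"linear":[0.036,0.0015,0.088],"angular":[0,-0.043,0]},{"hand":0.2,"linear":[0.036,0.0015,0.088],"angular":[0,0,0]},{"hand":0.2,"linear":[0.036,0.0015,0.088],"angular":[0,0,0]},{"hand":0.2,"linear":[0.036,0.0015,0.088],"angular":[0,0,0]},{"hand":0.2,"linear":[0,0,0],"angular":[0,0,0]},{"hand":0.2,"linear":[0,0,0],"angular":[0,0,0]},{"hand":0.2,"linear":[0,0,0],"angular":[0,0,0]}]'
python3 pl.py 11 0
```

```text
t: 18.23
tcp_pos: [477.9, -105.0, 69.8]
orientation: [0.979, 0.117, -0.165, 0.02]
force: [0.5, -0.5, -0.5]
opening: 26.4
gripper_force: 19.9
station [ 4.89506e+02 -1.01798e+02  2.28000e-01] [-1.5 -0.7  1.5 -0.5 -1.6 -0.  -0.8 -0.7 -0.6  0.4 -2.2  0.   0.2  3.1
 -0.4  0.1  0.3  0.2  0.7 -0.2]
vee [ 445.7 -112.    74. ] knight y world [-0.19 -0.04  0.98]
place tcp [ 478.  -105.2   69.9] shift tool mm [-1.3 -0.8  7.8] units [-0.008 -0.005  0.052] turn units [0.009 0.001 0.009] dist 8.0
 joints [-0.36  0.6   1.51 -0.19  1.32  1.05] R [[0.919, 0.235, -0.317], [0.221, -0.972, -0.078], [-0.327, 0.002, -0.945]]
foot now in vee frame [ 3.7 -0.9  6.9] axis tilt deg 11.0 force [-0.41 -0.23 -1.51]
```

```bash
cat > fz.py <<'E'
from h import *; import sys
s=ctrl.read_state(); print("tcp",np.round(s["tcp_pos"],1),"F",np.round(s["force"],1),"M",np.round(s["moment"],2)); sys.exit(int(s["force"][2]>3))
E
python3 -m jog '[{"hand":0.2,"linear":[0.0044,-0.003,0.0126],"angular":[0,0,0]},{"hand":0.2,"linear":[0,0,0],"angular":[0,0,0]},{"hand":0.2,"linear":[0,0,0],"angular":[0,0,0]}]' >/dev/null; python3 fz.py && python3 -m jog '[{"hand":0.2,"linear":[0.0044,-0.003,0.0126],"angular":[0,0,0]},{"hand":0.2,"linear":[0,0,0],"angular":[0,0,0]},{"hand":0.2,"linear":[0,0,0],"angular":[0,0,0]}]' >/dev/null; python3 fz.py && python3 -m jog '[{"hand":0.2,"linear":[0.0033,0,0.0095],"angular":[0,0,0]},{"hand":0.2,"linear":[0,0,0],"angular":[0,0,0]},{"hand":0.2,"linear":[0,0,0],"angular":[0,0,0]}]' >/dev/null; python3 fz.py && python3 -m jog '[{"hand":0.2,"linear":[0.0033,0,0.0095],"angular":[0,0,0]},{"hand":0.2,"linear":[0,0,0],"angular":[0,0,0]},{"hand":0.2,"linear":[0,0,0],"angular":[0,0,0]}]' >/dev/null; python3 fz.py; python3 chk.py
```

```text
tcp [ 477.4 -104.9   67.2] F [-0.2 -0.2 -1.3] M [ 0.08 -0.2  -0.03]
tcp [ 477.5 -104.6   65.2] F [ 0.3 -0.8  3.1] M [-0.   -0.13  0.05]
tcp [ 477.5 -104.6   65.2] F [ 0.3 -0.8  3.1] M [-0.   -0.13  0.05]
tcp [ 477.5 -104.6   65.2] F [ 0.3 -0.8  3.1] M [-0.   -0.13  0.05]
t 18.83 fx -0.9 finger 2.159 bar -2.564 diff -4.722 n 6
```

Contact. I'll ease the grip so the knight can settle, lower slightly and check.

```bash
python3 -m jog '[{"hand":0.2,"linear":[0,0,0],"angular":[0,0,0]},{"hand":0.2,"linear":[0,0,0],"angular":[0,0,0]},{"hand":0.2,"linear":[0.002,0,0.006],"angular":[0,0,0]},{"hand":0.2,"linear":[0,0,0],"angular":[0,0,0]},{"hand":0.2,"linear":[0,0,0],"angular":[0,0,0]}]' 3; python3 fz.py; python3 -m jog '[{"hand":0.2,"linear":[0.002,0,0.006],"angular":[0,0,0]},{"hand":0.2,"linear":[0,0,0],"angular":[0,0,0]},{"hand":0.2,"linear":[0,0,0],"angular":[0,0,0]}]'
python3 fz.py; python3 - <<'E'
from h import *
S=snapshot("side");P=snapshot("wrist")
cs=proj(S,[470,-105,70])[0].astype(int); a=cv2.resize(S["color"][cs[1]-50:cs[1]+50,cs[0]-50:cs[0]+50],(384,384),interpolation=cv2.INTER_CUBIC)
cv2.imwrite("pics/p2.png",np.hstack([cv2.resize(P["color"][60:,120:400],(400,384)),a])[:,:,::-1])
E
```

```text
t: 19.3
tcp_pos: [477.3, -104.5, 64.3]
orientation: [0.979, 0.116, -0.165, 0.02]
force: [-0.4, 0.4, 4.8]
opening: 26.8
gripper_force: 6.9
tcp [ 477.3 -104.5   64.3] F [-0.4  0.4  4.8] M [-0.04  0.08 -0.  ]
t: 19.55
tcp_pos: [477.4, -104.6, 63.7]
orientation: [0.979, 0.116, -0.165, 0.02]
force: [-0.9, -1.8, 8.6]
opening: 26.7
gripper_force: 7.3
tcp [ 477.4 -104.6   63.7] F [-0.9 -1.8  8.6] M [-0.    0.25  0.07]
```

View pics/p2.png

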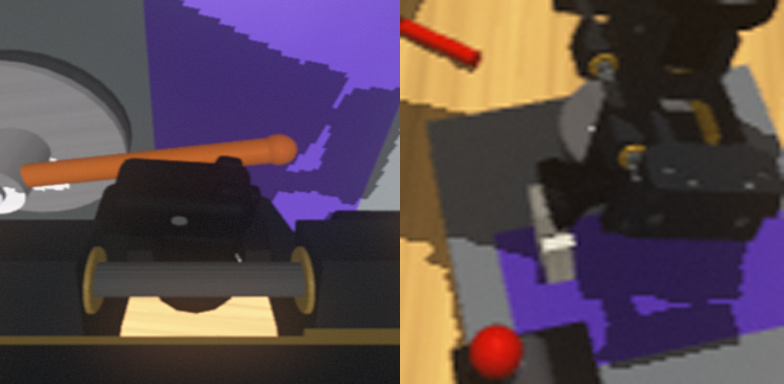

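The head lies over the bar near its far end and the foot is loaded in the vee. I'll shift 3 mm toward the bar for more overlap, then release.

```bash
python3 -m jog '[{"hand":0.2,"linear":[0,0,0],"angular":[0,0,0]},{"hand":0.2,"linear":[-0.004,0,-0.0125],"angular":[0,0,0]},{"hand":0.2,"linear":[0.019,0,-0.0065],"angular":[0,0,0]},{"hand":0.2,"linear":[0.002,0,0.006],"angular":[0,0,0]},{"hand":0.2,"linear":[0,0,0],"angular":[0,0,0]},{"hand":0.2,"linear":[0,0,0],"angular":[0,0,0]}]' 15; python3 fz.py; python3 pl.py 11 0 | tail -1
python3 -m jog '[{"hand":0.2,"linear":[0,0,0],"angular":[0,0,0]},{"hand":0.2,"linear":[0,0,0],"angular":[0,0,0]},{"hand":0.35,"linear":[0,0,0],"angular":[0,0,0]},{"hand":0.35,"linear":[0,0,0],"angular":[0,0,0]},{"hand":0.7,"linear":[0,0,0],"angular":[0,0,0]},{"hand":0.7,"linear":[0,0,0],"angular":[0,0,0]},{"hand":0.7,"linear":[0,0,0],"angular":[0,0,0]},{"hand":0.7,"linear":[0,0,0],"angular":[0,0,0]},{"hand":0.7,"linear":[0,0,0],"angular":[0,0,0]}]' 3; python3 fz.py
```

```text
t: 20.15
tcp_pos: [480.4, -103.5, 64.3]
orientation: [0.979, 0.116, -0.165, 0.02]
force: [-1.6, 1.7, 7.1]
opening: 26.1
gripper_force: 18.2
tcp [ 480.4 -103.5   64.3] F [-1.6  1.7  7.1] M [0.27 0.15 0.02]
foot now in vee frame [6.5 0.2 1.5] axis tilt deg 10.9 force [-1.22  0.36  7.02]
t: 21.0
tcp_pos: [480.5, -103.6, 63.9]
orientation: [0.979, 0.116, -0.165, 0.02]
force: [0.4, 0.2, -0.6]
opening: 61.1
gripper_force: 0.0
tcp [ 480.5 -103.6   63.9] F [ 0.4  0.2 -0.6] M [ 0.   -0.15  0.  ]
```

```bash
python3 -m jog '[{"hand":0.7,"linear":[0,0,-0.1],"angular":[0,0,0]},{"hand":0.7,"linear":[0,0,-0.15],"angular":[0,0,0]},{"hand":0.7,"linear":[0,0,-0.2],"angular":[0,0,0]},{"hand":0.7,"linear":[0,0,-0.25],"angular":[0,0,0]},{"hand":0.7,"linear":[0,0,-0.25],"angular":[0,0,0]},{"hand":0.7,"linear":[0,-0.25,0],"angular":[0,0,0]},{"hand":0.7,"linear":[0,-0.25,0],"angular":[0,0,0]},{"hand":0.7,"linear":[0,-0.25,0],"angular":[0,0,0]},{"hand":0.7,"linear":[0,-0.25,0],"angular":[0,0,0]},{"hand":0.7,"linear":[0,-0.25,0],"angular":[0,0,0]},{"hand":0.7,"linear":[0,0,0],"angular":[0,0,0]}]'
python3 chk.py; python3 - <<'E'
from h import *
S=snapshot("side");T=snapshot("top")
cs=proj(S,[470,-105,70])[0].astype(int); a=cv2.resize(S["color"][cs[1]-50:cs[1]+50,cs[0]-50:cs[0]+50],(400,400),interpolation=cv2.INTER_CUBIC)
ct=proj(T,[470,-105,70])[0].astype(int); b=cv2.resize(T["color"][ct[1]-35:ct[1]+35,ct[0]-35:ct[0]+35],(400,400),interpolation=cv2.INTER_CUBIC)
cv2.imwrite("pics/p3.png",np.hstack([a,b])[:,:,::-1])
import pickle;pickle.dump((T,S),open("e.pkl","wb"))
E
```

```text
t: 21.92
tcp_pos: [480.1, 94.7, 198.7]
orientation: [0.979, 0.119, -0.165, 0.019]
force: [0.2, 0.2, -0.2]
opening: 61.4
gripper_force: 0.0
t 21.92 fx 0.3 finger -1.303 bar 1.596 diff 2.899 n 35 STOP
```

View pics/p3.png

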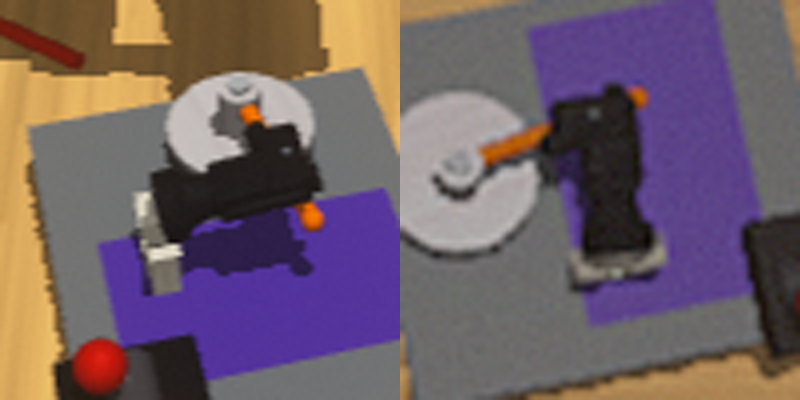

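The side and top views show the knight lying with its head on the bar and its foot at the vee, but the foot may sit toward the +x edge. I'll look from above with the wrist camera to measure it.

```bash
python3 -m jog '[{"hand":0.7,"linear":[0,0,0],"angular":[0,0.21,0]},{"hand":0.7,"linear":[0,0,0],"angular":[0,0.21,0]},{"hand":0.7,"linear":[0,0,0],"angular":[0,0.21,0]},{"hand":0.7,"linear":[-0.135,0.213,0],"angular":[0,0,0]},{"hand":0.7,"linear":[-0.135,0.213,0],"angular":[0,0,0]},{"hand":0.7,"linear":[-0.135,0.213,0],"angular":[0,0,0]},{"hand":0.7,"linear":[-0.135,0.213,0],"angular":[0,0,0]},{"hand":0.7,"linear":[-0.135,0.213,0],"angular":[0,0,0]},{"hand":0.7,"linear":[-0.135,0.213,0],"angular":[0,0,0]},{"hand":0.7,"linear":[0,0,0],"angular":[0,0,0]},{"hand":0.7,"linear":[0,0,0],"angular":[0,0,0]}]'
python3 - <<'E'
from h import *
P=snapshot("wrist"); import pickle
T,S=pickle.load(open("e.pkl","rb")); pickle.dump((T,S,P),open("e.pkl","wb"))
c=proj(P,[465,-108,70])[0].astype(int); print(c)
x0,y0=max(c[0]-100,0),max(c[1]-75,0); print("crop origin",x0,y0,"scale 4")
cv2.imwrite("pics/p4.png",cv2.resize(P["color"][y0:y0+150,x0:x0+200],None,fx=4,fy=4,interpolation=cv2.INTER_CUBIC)[:,:,::-1])
q=[489.5,-101.8,.228]; Rs=R.from_euler("z",q[2]).as_matrix(); st=lambda x,y,z:np.array([q[0],q[1],0])+Rs@[x,y,z]
for n,m in dict(wallL0=(-53,17,64),wallL1=(-37,17,64),wallR0=(-53,-17,64),wallR1=(-37,-17,64),foot_under_top=(-50,0,74+19),hinge=(15,70,85)).items(): print(n,((proj(P,st(*m))[0]-[x0,y0])*4).round(0))
E
```

```text
t: 22.98
tcp_pos: [408.1, -127.9, 199.3]
orientation: [0.993, 0.115, -0.002, 0.001]
force: [-0.7, 0.2, 0.2]
opening: 61.9
gripper_force: 0.0
[251 119]
crop origin 151 44 scale 4
wallL0 [334. 414.]
wallL1 [333. 349.]
wallR0 [471. 415.]
wallR1 [472. 349.]
foot_under_top [400. 421.]
hinge [ 70. 110.]
```

View pics/p4.png

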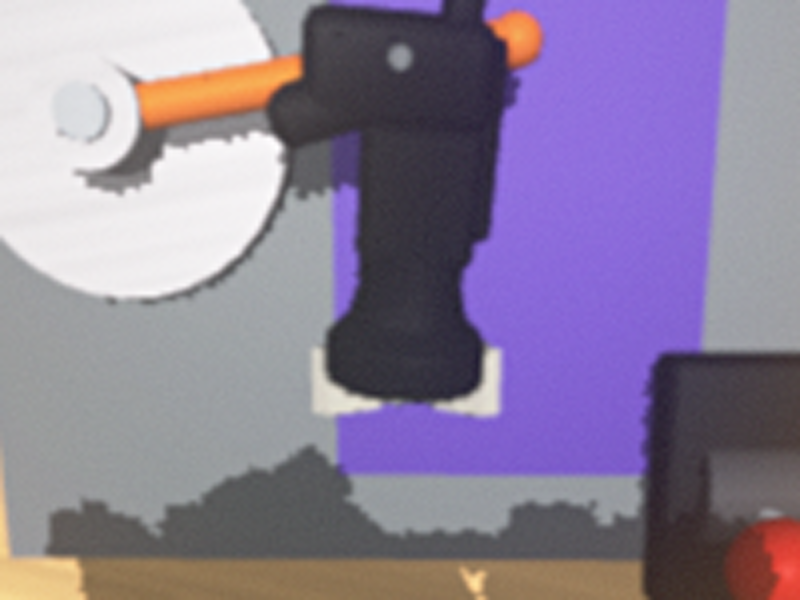

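The wrist view shows the vee walls at rows 348–415, matching the prediction. The foot disc is centred across (column 405 against 406) and about 6–8 mm along +x, inside the 12 mm tolerance. The head lies well over the bar, so I'm handing in.

```bash
python3 -c "
from station import ctrl
print(ctrl.job_done())"
```

```text
the job is handed in; nothing more can be done
None
```

I swung the head rest out until it clicked and stayed seated by itself, laid the knight on its side with its foot in the white vee and its cheek on the bar, and handed the job in at about 23 s. The foot sits an estimated 6–8 mm along the vee (limit 12 mm); the arm stayed clear of the beaker and pawn, and no verdict was shown.

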